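Hold the big clip open over the menu board

TASK

A colleague wants to slip a notice onto the menu board: take the wide spring clip off the steel strip by squeezing its handles, carry it to the menu board, and hold it squeezed wide open over about the middle of the board's top edge, with the edge well down between the two gaping jaws and the clip touching the board nowhere. Finish like that, still gripping the clip open in mid-air, without letting go. Leave the narrow clip, the menu board and everything else on the counter where they are.

Things in the scene. Friction and masses are not known exactly. Their poses are not given: they have to be found in the camera images.
- wide_clip: The WIDE of two dark steel spring clips: 36 mm wide along its y (the other is 18 mm), loose, 60 g. It starts jaws down astride the strip of the clip rail, pinching it with 3 N, its barrel resting on the strip's top edge. Origin: middle of the 12 mm thick barrel (pivot). z points up to the handles, y runs along barrel and strip, x is the squeezing direction. Jaw tips 38 mm below the origin
- wide_clip_grip (a point): midway between the wide clip's two handles, 34 mm above its origin (axes as the clip's): good TCP place, fingers closing along x. Handles splay in a V to 38 mm above the origin, 57 mm apart outside; squeezed to the stop their outer faces are parallel, 25 mm apart, 4 to 45 mm above the origin
- wide_clip_front (a joint): swing of the wide clip's front lever (the one at the clip's -x), rad: 0 when pinching the 4 mm strip, grows as the jaw opens, 0.38 at the stop, -0.05 shut on nothing. Squeezing takes about 3 N at the handles at first, 7 N at the stop; a grip of 20 to 40 N just holds it firmly at the stop, no harm
- wide_clip_back (a joint): the same for the back lever (at +x); both levers swing equally. At the stop the gap between the jaw tips is 32 mm and the tips are 34 mm below the origin
- wide_clip_front_lip (a point): middle of the inner lower edge of the front jaw's lip (wide clip); the lip is 6 mm tall, inside it the jaw is hollowed by 3.5 mm
- wide_clip_back_lip (a point): the same point of the back jaw
- narrow_clip: the NARROW clip (18 mm wide), otherwise of the same shape and heights, loose, on the same strip 65 to 95 mm from the wide one, centre to centre, on either side; leave it alone. Origin: middle of its barrel
- clip_rail: fixed clip rail: wooden foot 60x170x20 mm with an upright bare steel strip 4 mm thick and 150 mm long (along its y), top edge 70 mm above the counter. Origin under its centre, on the counter
- menu_board: the menu board, loose, 600 g: a stiff upright board 120 mm wide (its y), 4 mm thick (its x) with a picture of a cup on the -x side, standing in a wooden block 60x110x24 mm; top edge 130 mm above the counter. Origin under the centre of the block, on the counter. The rail and the board stand one to the left, one to the right; which is which changes
- board_top (a point): middle of the board's top edge; axes as the board's: x across its thickness, y along the edge, z up
- stamp: bystander: small hand stamp 28x36x60 mm, between the rail and the board
- bell: bystander: counter bell 74 mm wide, 50 mm tall
- travel_cup: bystander: lidded cup 73 mm wide, 100 mm tall
- lids: bystander: stack of cup lids 73 mm wide, 45 mm tall
- stirrers: bystander: cup of stirrers 64 mm wide, 142 mm tall
- jar: bystander: glass jar with coins 69 mm wide, 92 mm tall
- pen: bystander: pen lying near the front edge, 145 mm long, 12 mm thick

How it is judged:
By the outcome, as a careful person would: the job done as asked, in the order asked, and still so for the second after the job is handed in, while the arm keeps its last pose, push and grip.
It also fails if it takes over 38 s, if anything falls off the work surface, if the arm or the gripper's body presses on something with over 40 N, if the wrist force passes 120 N, or if a joint passes its speed limit or range.

ROBOT

A 7-joint arm with a two-finger parallel gripper is mounted at the origin on a cart in front of the work surface, level with it; the furniture and walls round the work are solid. World frame = base frame: x ahead of the robot, y to its left, z up, the work surface at z = 0. Lengths are in m, angles in rad, forces in N, time in s.
With the tool pointing down it reaches from about 0.4 to 0.85 m from the base axis. Payload 10.4 kg.
Tool frame: the origin (TCP) lies between the finger pads, 19 mm behind the fingertips; this is the grasp point; z points along the fingers, y is the line along which they close (so a half turn about z gives the same grasp; the last joint's range is limited). The gripper opens to 85 mm and grips with 20 to 120 N. Pads are 22 mm wide; open, the fingers measure 114 mm over their backs; the gripper's body (76 mm by 85 mm) begins 54 mm behind the grasp point. The pads swing forward as they close: fully open they stand 13 mm farther back than shut.
Start: joints at [-1.341, 0.332, -0.065, 1.46, 0.022, 1.35, -0.088], TCP at [0.156, 0.605, 0.25] pointing down, gripper open.
Joint ranges: [-2.6, 2.6], [-0.5, 2.12], [-1.47, 1.34], [0.16, 2.42], [-1.27, 4.41], [0.06, 2.06], [-2.6, 2.6]. Speed limits (rad/s): [2.22, 2.22, 2.79, 2.79, 3.14, 3.14, 3.14].

INTERFACE

Orientations are given as a unit quaternion [x, y, z, w].
In Python, from workcell import manip gives the robot as it stands.
- The arm moves only by the shell command python3 jog.py 'ROWS' [FORCE]. ROWS is rows parted by semicolons, their numbers by spaces, 1 to 20 of them, each of 7 numbers: a rotation vector rx, ry, rz in rad, then dx, dy, dz in m, then the opening from 0.0 (shut) to 1.0 (fully open); each row is the pose to reach, as a shift and turn from the pose commanded when the command began, along the tool's axes at that moment; what a row does not reach only later rows make up. A row lasts 1/8 s, in which the tool goes at most 0.0625 m and 0.188 rad, less where a joint would pass 70% of its speed; a pose out of reach is approached as far as the arm can. The fingers move at their own pace and stop on an object; FORCE is the grip in N (left out, the last holds). Time passes only in rows, so rows that do not move let the fingers close. It prints the time, the measured TCP pose, the force, the opening and the grip force at its end.
- manip.get_obs(): the state, without advancing time (a new reading comes with each control period).
- manip.camera(name): name is "scene" or "top" or "wrist"; returns the picture (480x640x3 uint8, blue, green, red); there is no depth.
- manip.calibration(name): a dict with "fx", "fy", "cx", "cy" (pixels), "world_from_camera" (4x4, takes a point from camera to world coordinates); the wrist camera has in their place "tool_from_camera" (4x4, takes a point from camera to tool coordinates, whose origin is the TCP and whose axes are the flange's). Camera axes: x right, y up, looking along -z (the intrinsics and any distortion apply to the point x, -y, -z); pixel columns grow to the right and rows downward; lengths in m; the calibration is good to about 2 mm. A picture is of the moment at which its call begins: read the wrist's pose just before it. calibration takes no time and is no camera call.
- manip.hand_in(): hands the job in; it is judged then, once.
The state is a dict: "clock": time; "joint_pos": joint angles; "joint_velocities": joint speeds; "tau": joint torques, N m; "position": TCP position; "ee_rot": TCP orientation; "ft_force": force on the tool from outside, world axes, zero at the start; "torque": the same for the moment, N m; "grip_width": opening from 0.0 (shut) to 1.0 (fully open); "grasp_force": force on a finger pad.
Only numpy, scipy, OpenCV 4.12 (cv2) and the standard library are available. Lean on these libraries where they do the work, as an engineer would, in place of code of your own. Each camera call takes 0.05 s, during which the arm holds its last target. There are 200 camera calls.

## Working session

There is one attempt and no reset: what is moved stays moved. The work goes in short steps, Python scripts to look and compute and a shell command to move; the robot and the scene stay as the last step left them, time stands still between calls to the robot, and variables do not carry over. Pictures are saved under pics/ and viewed, at most 10 in all, crops included, and the job is handed in when it is done.

```bash
ls; mkdir -p pics; python3 - <<'E'
from workcell import manip
import cv2,numpy as np
o=manip.get_obs();print({k:np.round(v,3).tolist() for k,v in o.items()})
for n in("scene","top"):
    cv2.imwrite(f"pics/{n}0.png",manip.camera(n))
for n in("scene","top","wrist"):print(n,manip.calibration(n))
E
```

```text
jog.py
pics
workcell.py
{'clock': 0.0, 'joint_pos': [-1.341, 0.333, -0.065, 1.461, 0.022, 1.35, -0.088], 'joint_velocities': [0.001, 0.001, 0.001, -0.001, -0.001, -0.002, 0.001], 'tau': [-0.001, -62.545, 0.048, -39.162, 0.016, 0.01, -0.0], 'position': [0.156, 0.605, 0.249], 'ee_rot': [0.126, 0.992, -0.001, -0.0], 'ft_force': [-0.353, 0.709, 0.876], 'torque': [-0.018, 0.001, -0.011], 'grasp_force': 0.0, 'grip_width': 1.0}
scene {'fx': 576.9925003367267, 'fy': 576.9925003367267, 'cx': 315.86794440878236, 'cy': 237.9777720286676, 'world_from_camera': array([[ 0.60864731,  0.38761598, -0.69231662, -0.20326762],
       [-0.79311306,  0.32229695, -0.51681365, -0.55389918],
       [ 0.02280631,  0.86364259,  0.50358847,  0.62548856],
       [ 0.        ,  0.        ,  0.        ,  1.        ]])}
top {'fx': 548.5883059191668, 'fy': 548.5883059191668, 'cx': 318.4010245739854, 'cy': 239.6166748867321, 'world_from_camera': array([[-0.00988716,  0.98520022, -0.17112211,  0.37362551],
       [-0.99994655, -0.00922388,  0.0046707 , -0.01182888],
       [ 0.00302317,  0.17115914,  0.98523876,  1.20371378],
       [ 0.        ,  0.        ,  0.        ,  1.        ]])}
wrist {'fx': 430.01869266399206, 'fy': 430.01869266399206, 'cx': 322.26700686144534, 'cy': 249.9576679682594, 'tool_from_camera': array([[-1.19961672e-03,  9.66017790e-01,  2.58472803e-01,
         6.54824132e-02],
       [ 9.99998871e-01,  9.24923443e-04,  1.18435231e-03,
         1.92768171e-04],
       [ 9.05037846e-04,  2.58473932e-01, -9.66017809e-01,
        -1.24355643e-01],
       [ 0.00000000e+00,  0.00000000e+00,  0.00000000e+00,
         1.00000000e+00]])}
```

View pics/scene0.png

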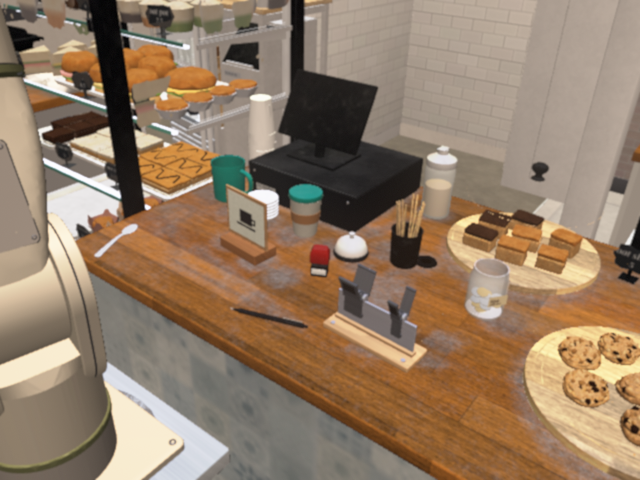

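View pics/top0.png

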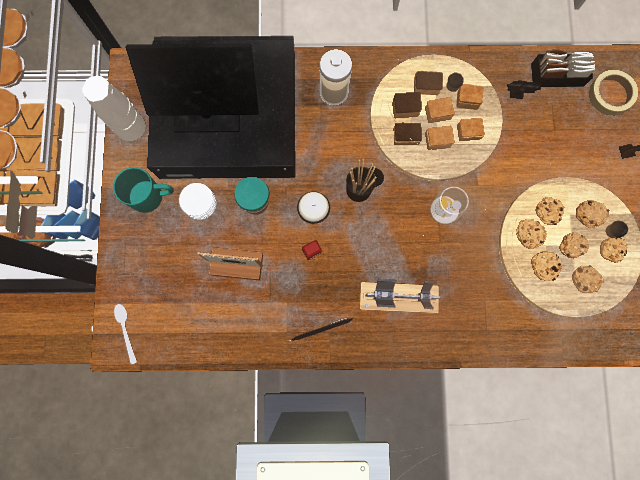

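The scene view shows the board at about (248,218) on the left and the rail with two clips at about (375,310) on the right. The clip at (355,290) looks the wider one, and the stamp is at (320,262). The top view shows the clips at about (378,294) and (430,295) and the board at about (230,260). I'll zoom in and cast rough rays.

```bash
cat > h.py <<'E'
from workcell import manip
import cv2,numpy as np
from scipy.spatial.transform import Rotation as R
def cam(n,o=None):
    c=manip.calibration(n)
    if n=="wrist":
        o=o or manip.get_obs();T=np.eye(4);T[:3,:3]=R.from_quat(o["ee_rot"]).as_matrix();T[:3,3]=o["position"]
        W=T@c["tool_from_camera"]
    else: W=c["world_from_camera"]
    return c,W
def ray(cw,u,v):
    c,W=cw;d=W[:3,:3]@np.array([(u-c["cx"])/c["fx"],-(v-c["cy"])/c["fy"],-1]);return W[:3,3],d/np.linalg.norm(d)
def onz(cw,u,v,z):
    p,d=ray(cw,u,v);return p+d*(z-p[2])/d[2]
def tri(rays):
    A=sum(np.eye(3)-np.outer(d,d) for p,d in rays);b=sum((np.eye(3)-np.outer(d,d))@p for p,d in rays)
    x=np.linalg.solve(A,b);return x,[np.linalg.norm(np.cross(x-p,d)) for p,d in rays]
def proj(cw,x):
    c,W=cw;q=W[:3,:3].T@(np.asarray(x)-W[:3,3]);return np.array([c["cx"]-c["fx"]*q[0]/q[2],c["cy"]+c["fy"]*q[1]/q[2]])
E
python3 - <<'E'
from h import *
t=cv2.imread("pics/top0.png");s=cv2.imread("pics/scene0.png")
a=cv2.resize(t[270:325,350:450],(800,440)[:2] if 0 else (600,330),interpolation=cv2.INTER_CUBIC)
b=cv2.resize(s[255:375,315:435],(600,600) if 0 else (270,270),interpolation=cv2.INTER_CUBIC)
c=cv2.resize(t[240:285,190:270],(480,270),interpolation=cv2.INTER_CUBIC)
im=np.zeros((600,750,3),np.uint8);im[:330,:600]=a;im[330:,:270]=b;im[330:,270:750]=c
cv2.imwrite("pics/crop0.png",im)
T=cam("top")
for n,u,v,z in[("wide",378,293,.1),("narrow",431,295,.1),("railL",361,297,.02),("railR",439,299,.02),("board",230,256,.13),("stamp",312,250,.05),("pen",320,330,.01),("stir",363,180,.1)]:print(n,onz(T,u,v,z).round(3))
E
```

```text
wide [ 0.455 -0.136  0.1  ]
narrow [ 0.45  -0.242  0.1  ]
railL [ 0.453 -0.108  0.02 ]
railR [ 0.447 -0.276  0.02 ]
board [0.529 0.158 0.13 ]
stamp [ 0.552 -0.003  0.05 ]
pen [ 0.384 -0.019  0.01 ]
stir [ 0.69  -0.111  0.1  ]
```

View pics/crop0.png

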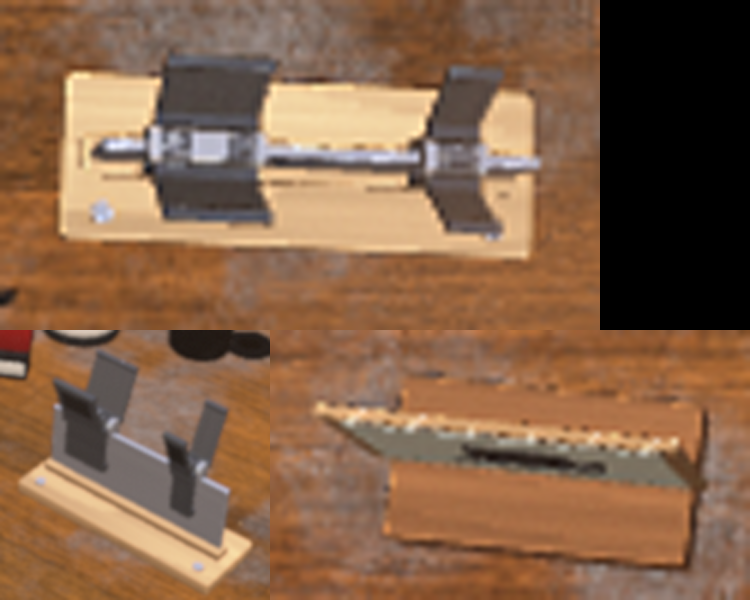

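The crop confirms that the wide clip is the left one (+y side), with its barrel near top pixel (385,295). The board edge is tilted about 6°. I'll move the wrist camera over the board first.

```bash
r="python3 jog.py"; $r '0 0 0.7 -0.21 -0.14 -0.08 1;0 0 0.7 -0.21 -0.14 -0.08 1;0 0 0.7 -0.21 -0.14 -0.08 1;0 0 0.7 -0.21 -0.14 -0.08 1;0 0 1.4 -0.43 -0.29 -0.08 1;0 0 1.4 -0.43 -0.29 -0.08 1;0 0 1.4 -0.43 -0.29 -0.08 1;0 0 1.4 -0.43 -0.29 -0.08 1;0 0 1.4 -0.43 -0.29 -0.08 1;0 0 1.4 -0.43 -0.29 -0.08 1;0 0 1.4 -0.43 -0.29 -0.08 1;0 0 1.4 -0.43 -0.29 -0.08 1'
cat > snap.py <<'E'
from h import *
import sys,pickle
n=sys.argv[1];o=manip.get_obs();im=manip.camera("wrist");cv2.imwrite(f"pics/{n}.png",im);pickle.dump(o,open(f"pics/{n}.pkl","wb"))
print(o["clock"],o["position"],R.from_quat(o["ee_rot"]).as_matrix().round(3).tolist(),np.abs(o["joint_velocities"]).max())
E
python3 snap.py b1
```

```text
clock: 1.6
position: [0.4994, 0.2181, 0.3299]
ee_rot: [0.735, 0.678, -0.0, -0.0]
ft_force: [-0.1, 0.3, -0.7]
grip_width: 0.999
grasp_force: 0.0
1.6 [0.49935698 0.21805778 0.32986086] [[0.08, 0.997, -0.0], [0.997, -0.08, 0.0], [0.0, -0.0, -1.0]] 0.003149277798956501
```

```bash
r="python3 jog.py"; $r '0 0 0 -0.05 0 0 1;0 0 0 -0.1 0 0 1;0 0 0 -0.1 0 0 1;0 0 0 -0.1 0 0 1' >/dev/null; python3 snap.py b2
$r '0 0 0 -0.06 0 0 1;0 0 0 -0.12 -0.02 0 1;0 0 -0.05 -0.18 -0.04 0 1;0 0 -0.05 -0.2 -0.05 0 1;0 0 -0.05 -0.2 -0.05 0 1;0 0 -0.05 -0.2 -0.05 0 1'>/dev/null; python3 snap.py c1
$r '0 0 0 -0.05 0 0 1;0 0 0 -0.1 0 0 1;0 0 0 -0.1 0 0 1;0 0 0 -0.1 0 0 1'>/dev/null; python3 snap.py c2
python3 -c "
import cv2,numpy as np
a=[cv2.imread(f'pics/{n}.png')  for n in('b1','b2','c1','c2')]
im=np.vstack([np.hstack(a[:2]),np.hstack(a[2:])]);cv2.imwrite('pics/four.png',cv2.resize(im,(800,600),interpolation=cv2.INTER_AREA))"
```

```text
2.15 [0.49169767 0.11821    0.33012384] [[0.081, 0.997, 0.0], [0.997, -0.081, 0.001], [0.001, 0.0, -1.0]] 0.01647145988610542
2.95 [ 0.42635752 -0.07608461  0.32995634] [[0.029, 1.0, -0.0], [1.0, -0.029, -0.0], [-0.0, 0.0, -1.0]] 0.008939003033767004
3.5 [ 0.42321272 -0.17657637  0.32980755] [[0.03, 1.0, -0.001], [1.0, -0.03, -0.0], [-0.0, -0.001, -1.0]] 0.014573102230706344
```

View pics/four.png

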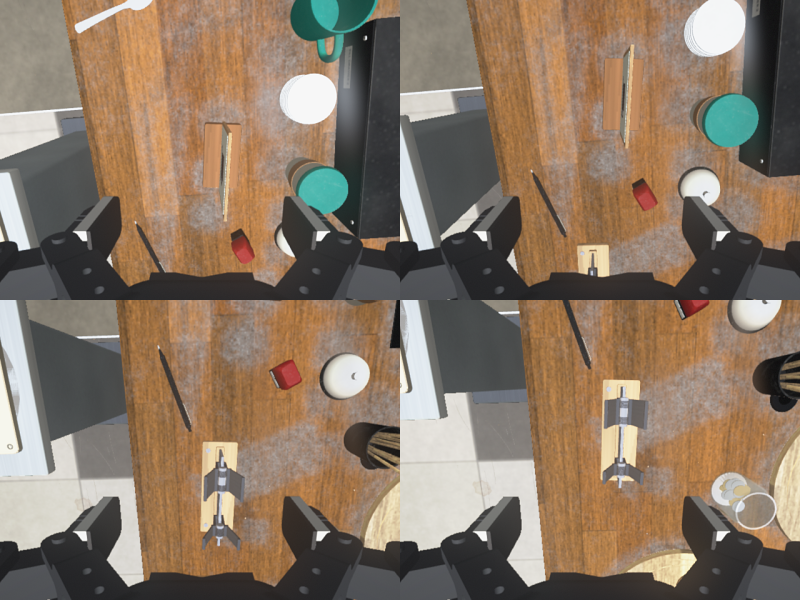

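The four wrist views show the board at about (360,200–350) in b1 and (365,75–235) in b2. The wide clip is at about (357,290) in c1 and (360,182) in c2. I'll enlarge these.

```bash
python3 - <<'E'
import cv2,numpy as np
W=[('b1',310,180,100,200),('b2',310,60,100,200),('c1',310,230,100,190),('c2',310,120,100,190)]
out=[]
for n,x,y,w,h in W:
    im=cv2.imread(f'pics/{n}.png')[y:y+h,x:x+w]; im=cv2.resize(im,None,fx=3,fy=3,interpolation=cv2.INTER_CUBIC)
    if w*3>200:pass
    out.append(np.vstack([im,np.zeros((600-im.shape[0],300,3),np.uint8)]))
cv2.imwrite('pics/bb.png',np.hstack(out[:2]));cv2.imwrite('pics/cc.png',np.hstack(out[2:]))
E
```

```text
(no output)
```

View pics/bb.png

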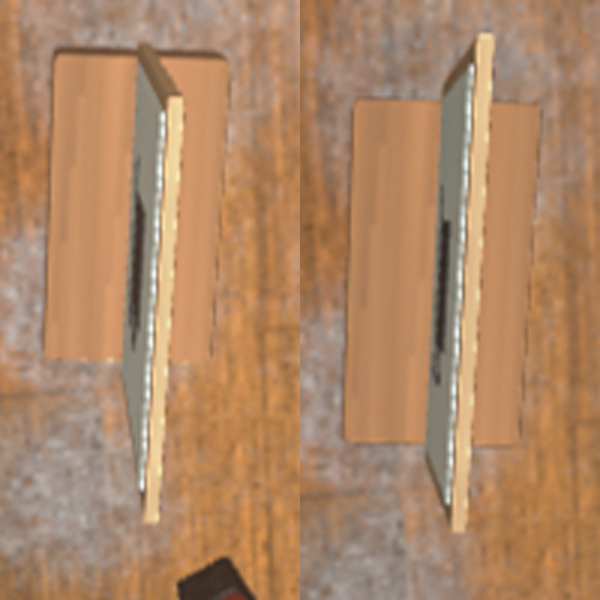

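View pics/cc.png

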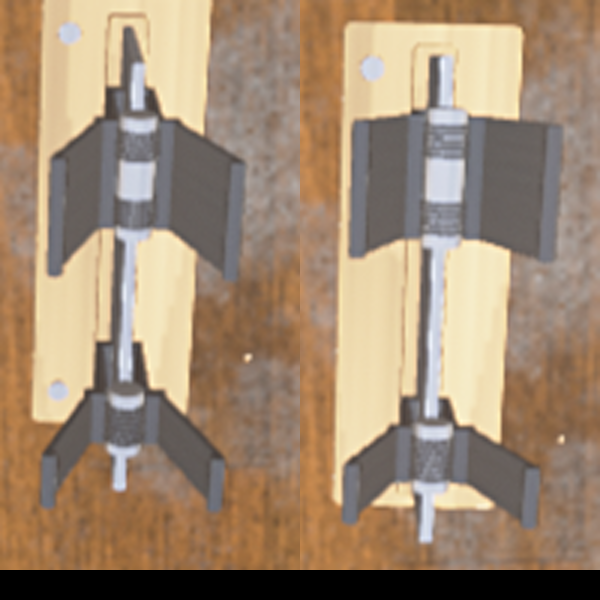

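The board's top edge ends are, in crop pixels, b1 (175,98) and (152,520), and b2 (185,36) and (158,530). The wide clip's handle rims and barrel are clear in both c views. Next is triangulation.

```bash
python3 - <<'E'
from h import *
import pickle
C={n:cam("wrist",pickle.load(open(f"pics/{n}.pkl","rb"))) for n in("b1","b2","c1","c2")}
off=dict(b1=(310,180),b2=(310,60),c1=(310,230),c2=(310,120))
P=lambda n,x,y:ray(C[n],off[n][0]+(x-1)/3,off[n][1]+(y-1)/3)
def t(name,a,b):
    x,e=tri([P(*a),P(*b)]);print(name,x.round(4),np.round(e,4));return x
f=t("board far",("b1",174,98),("b2",185,36));n=t("board near",("b1",152,520),("b2",158,530))
print("len",np.linalg.norm(f-n),"mid",(f+n)/2,"az x",np.degrees(np.arctan2(*(f-n)[[1,0]]))-90)
w=t("barrel",("c1",136,180),("c2",144.5,180))
hl=t("front handle",("c1",57,215),("c2",58,189));hr=t("back handle",("c1",235,220),("c2",251,193))
print("hmid",(hl+hr)/2,np.linalg.norm(hl-hr))
a=t("rim L far",("c1",57,157),("c2",60,122));b=t("rim L near",("c1",54,273),("c2",57,255))
c=t("rim R far",("c1",240,163),("c2",254,126));d=t("rim R near",("c1",230,278),("c2",248,260))
for u,v in((a,b),(c,d)):print("w",np.linalg.norm(u-v),"az",np.degrees(np.arctan2(*(u-v)[[1,0]]))-90)
s1=t("strip far top",("c1",138,64),("c2",141,57));s2=t("strip near top",("c1",120,488),("c2",126,541))
print("strip len",np.linalg.norm(s1-s2),"az",np.degrees(np.arctan2(*(s1-s2)[[1,0]]))-90)
t("narrow barrel",("c1",126,418),("c2",132,453))
# cross-check with top/scene
for nm,x in(("board mid",(f+n)/2),("barrel",w)):print(nm,proj(cam("top"),x),proj(cam("scene"),x))
E
```

```text
board far [0.5344 0.2234 0.1298] [0.0003 0.0003]
board near [0.5216 0.105  0.1294] [0.0001 0.0001]
len 0.11907320657027463 mid [0.52801087 0.164208   0.12959771] az x -6.16870850296948
barrel [ 0.4541 -0.1497  0.081 ] [0.0001 0.0001]
front handle [ 0.4291 -0.1482  0.1115] [0.0002 0.0002]
back handle [ 0.4797 -0.1506  0.113 ] [0. 0.]
hmid [ 0.45439321 -0.14941389  0.11226742] 0.05060359895778836
rim L far [ 0.4299 -0.1309  0.1113] [0.0001 0.0001]
rim L near [ 0.4281 -0.1655  0.1126] [0.0001 0.0001]
rim R far [ 0.4805 -0.1333  0.1136] [0.0003 0.0003]
rim R near [ 0.4787 -0.1683  0.1133] [0.0003 0.0003]
w 0.03471942274492671 az -2.9357184151897258
w 0.035026382349879044 az -2.9381865804732286
strip far top [ 0.455  -0.1156  0.0704] [0.0007 0.0007]
strip near top [ 0.4481 -0.2651  0.0689] [0. 0.]
strip len 0.14961330852622104 az -2.6399384242376414
narrow barrel [ 0.4498 -0.2322  0.0796] [0.0001 0.0001]
board mid [226.88954665 256.50572159] [246.37110561 193.63247824]
barrel [383.83956    294.26732747] [357.12949324 290.36083251]
```

All the measurements agree with the text: heights 0.130, 0.113, 0.081 and 0.070, board 119 mm, clip 35 mm, narrow clip 82 mm away. Now I'll descend over the handles.

```bash
python3 jog.py '0 0 0.02 0.028 0.03 0.04 1;0 0 0.02 0.028 0.03 0.1 1;0 0 0.02 0.028 0.03 0.15 1;0 0 0.02 0.028 0.03 0.18 1;0 0 0.02 0.028 0.03 0.2 1;0 0 0.02 0.028 0.03 0.22 1;0 0 0.02 0.028 0.03 0.22 1;0 0 0.02 0.028 0.03 0.22 1'; python3 snap.py g1
```

```text
clock: 4.55
position: [0.4539, -0.1504, 0.1105]
ee_rot: [0.725, 0.689, 0.0, 0.0]
ft_force: [0.6, 0.5, -0.0]
grip_width: 1.0
grasp_force: 0.0
4.55 [ 0.45390179 -0.15037621  0.11051791] [[0.051, 0.999, 0.0], [0.999, -0.051, 0.0], [0.0, 0.0, -1.0]] 0.011347652737754607
```

```bash
python3 jog.py '0 0 0 0 0 0 0.6;0 0 0 0 0 0 0.5;0 0 0 0 0 0 0.4;0 0 0 0 0 0 0.2;0 0 0 0 0 0 0;0 0 0 0 0 0 0;0 0 0 0 0 0 0;0 0 0 0 0 0 0' 30; python3 snap.py g2; python3 -c "
import cv2,numpy as np
from workcell import manip
s=manip.camera('scene')[230:350,300:440];w=cv2.imread('pics/g2.png')
cv2.imwrite('pics/g2v.png',np.hstack([cv2.resize(s,(400,343)),cv2.resize(w,(400,343))]))"
```

```text
clock: 5.6
position: [0.4545, -0.1514, 0.1116]
ee_rot: [0.725, 0.688, 0.001, 0.001]
ft_force: [-4.5, 1.6, 18.8]
grip_width: 0.279
grasp_force: 28.6
5.6 [ 0.45447141 -0.15135419  0.11164423] [[0.052, 0.999, 0.002], [0.999, -0.052, 0.001], [0.001, 0.002, -1.0]] 0.0018204543442143727
```

View pics/g2v.png

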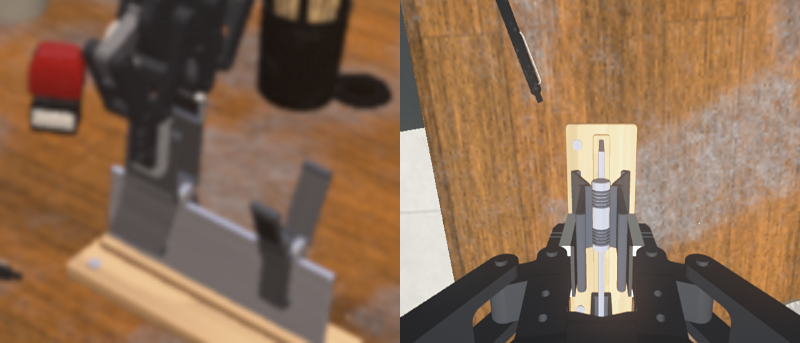

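The handles are squeezed to the stop (23.7 mm, 28.6 N). Now a straight lift.

```bash
python3 jog.py '0 0 0 0 0 -0.002 0;0 0 0 0 0 -0.01 0;0 0 0 0 0 -0.025 0;0 0 0 0 0 -0.045 0;0 0 0 0 0 -0.07 0;0 0 0 0 0 -0.11 0;0 0 0 0 0 -0.15 0;0 0 0 0 0 -0.17 0;0 0 0 0 0 -0.17 0;0 0 0 0 0 -0.17 0'; python3 snap.py l1; python3 - <<'E'
from h import *
s=manip.camera('scene');t=manip.camera('top');w=cv2.imread('pics/l1.png')
print(proj(cam('scene'),manip.get_obs()["position"]))
cv2.imwrite('pics/l1s.png',s)
cv2.imwrite('pics/l1v.png',np.hstack([cv2.resize(s[160:360,290:440],(375,500)),cv2.resize(w[200:460,220:430],(404,500))]))
E
```

```text
clock: 6.95
position: [0.453, -0.151, 0.2795]
ee_rot: [0.725, 0.688, -0.0, -0.0]
ft_force: [-0.4, -0.4, -1.0]
grip_width: 0.279
grasp_force: 29.5
6.95 [ 0.45298411 -0.15099562  0.27945039] [[0.052, 0.999, -0.001], [0.999, -0.052, 0.0], [0.0, -0.001, -1.0]] 0.011497457903262374
[365.43241343 179.2816235 ]
```

View pics/l1v.png

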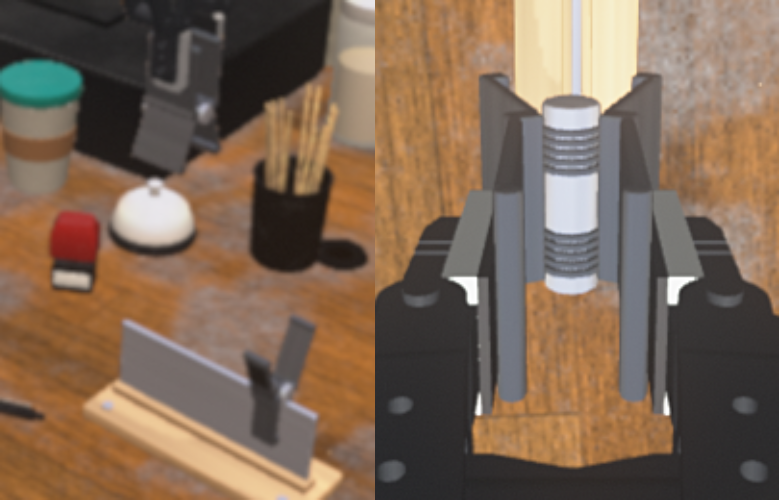

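The clip hangs level in the grip with its jaws gaping. The barrel is centred at wrist pixel (321,305), and its end disk is near scene pixel (373,203). I'll check where the clip origin sits below the TCP and work out the shift to the board.

```bash
python3 - <<'E'
from h import *
import pickle
o=pickle.load(open("pics/l1.pkl","rb"));p=o["position"];M=R.from_quat(o["ee_rot"]).as_matrix()
T=lambda x:M.T@(x-p)
cw=cam("wrist",o);a=ray(cw,321.4,305)
for dz in(.030,.036,.042):print(dz,"tool pt of barrel top at that depth-6mm",T(onz(cw,321.4,305,p[2]-dz+.006)))
# barrel -y end disk in scene: intersect ray with vertical plane tool y=0
s,d=ray(cam("scene"),372.8,203.2);S,D=T(s),M.T@d;print("end disk, tool",S-D*S[1]/D[1])
tgt=np.array([.528,.1642,.1296+.016+.036])
dw=tgt-p;print("shift tool",M.T@dw, "az now",np.degrees(np.arctan2(M[1,1],M[0,1])))
E
```

```text
0.03 tool pt of barrel top at that depth-6mm [ 0.00457733 -0.00059405  0.02400129]
0.036 tool pt of barrel top at that depth-6mm [ 0.00211344 -0.0006114   0.03000084]
0.042 tool pt of barrel top at that depth-6mm [-0.00035046 -0.00062875  0.03600038]
end disk, tool [-0.01599735  0.          0.03354373]
shift tool [0.31866003 0.05854558 0.09787013] az now -2.989168383669287
```

```bash
python3 jog.py '0 0 0.01 0.02 0.004 0 0;0 0 0.02 0.06 0.011 0 0;0 0 0.03 0.11 0.02 0 0;0 0 0.04 0.16 0.03 0 0;0 0 0.055 0.21 0.039 0 0;0 0 0.055 0.26 0.048 0 0;0 0 0.055 0.295 0.055 0 0;0 0 0.055 0.31 0.058 0 0;0 0 0.055 0.317 0.059 0 0;0 0 0.055 0.317 0.059 0 0;0 0 0.055 0.317 0.059 0 0'; python3 snap.py m1; python3 - <<'E'
from h import *
o=manip.get_obs();p=o["position"];M=R.from_quat(o["ee_rot"]).as_matrix()
org=p+M@[.002,-.0006,.035]
print("shift tool",M.T@(np.array([.528,.1642,.1296+.016])-org),"az",np.degrees(np.arctan2(M[1,1],M[0,1])))
cv2.imwrite('pics/m1v.png',np.hstack([cv2.resize(manip.camera('scene')[80:280,170:320],(375,500)),cv2.resize(cv2.imread('pics/m1.png')[100:480,160:480],(421,500))]))
E
```

```text
clock: 8.48
position: [0.5289, 0.1611, 0.2802]
ee_rot: [0.745, 0.668, 0.0, 0.0]
ft_force: [0.8, -0.6, -0.6]
grip_width: 0.275
grasp_force: 29.5
8.475 [0.52885495 0.16107982 0.28020141] [[0.109, 0.994, 0.0], [0.994, -0.109, 0.0], [0.0, 0.0, -1.0]] 0.0023500631598666905
shift tool [ 0.00078833 -0.00060682  0.09963899] az -6.229787069676362
```

View pics/m1v.png

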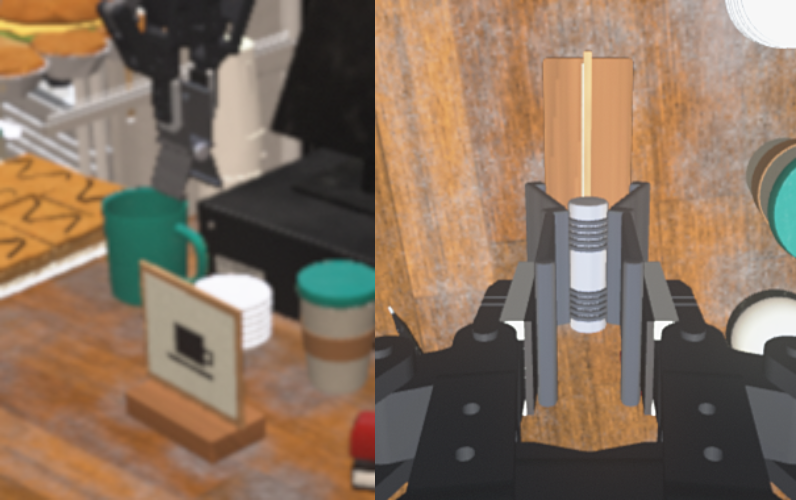

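In the wrist view the board edge (x≈588 in the crop) runs exactly under the barrel (x≈588), and the scene view shows the clip above the board. I'll lower it in steps.

```bash
python3 jog.py '0 0 0 0.001 -0.0005 0.02 0;0 0 0 0.001 -0.0005 0.04 0;0 0 0 0.001 -0.0005 0.055 0;0 0 0 0.001 -0.0005 0.065 0;0 0 0 0.001 -0.0005 0.072 0;0 0 0 0.001 -0.0005 0.078 0;0 0 0 0.001 -0.0005 0.082 0;0 0 0 0.001 -0.0005 0.086 0;0 0 0 0.001 -0.0005 0.09 0;0 0 0 0.001 -0.0005 0.094 0;0 0 0 0.001 -0.0005 0.098 0;0 0 0 0.001 -0.0005 0.099 0;0 0 0 0.001 -0.0005 0.099 0;0 0 0 0.001 -0.0005 0.099 0'; python3 snap.py f1; python3 - <<'E'
from h import *
o=manip.get_obs();p=o["position"];M=R.from_quat(o["ee_rot"]).as_matrix()
org=p+M@[.002,-.0006,.035];print("off",M.T@(np.array([.528,.1642,.1296])-org))
cv2.imwrite('pics/f1v.png',np.hstack([cv2.resize(manip.camera('scene')[140:260,200:290],(375,500),interpolation=cv2.INTER_CUBIC),cv2.resize(cv2.imread('pics/f1.png')[100:480,160:480],(421,500))]))
E
```

```text
clock: 10.32
position: [0.5285, 0.1636, 0.1811]
ee_rot: [0.744, 0.668, 0.0, -0.0]
ft_force: [-0.4, -0.5, -0.1]
grip_width: 0.279
grasp_force: 29.5
10.325 [0.52845162 0.16358734 0.181125  ] [[0.107, 0.994, 0.0], [0.994, -0.107, 0.0], [0.0, 0.0, -1.0]] 0.0025093033668478035
off [-1.44786891e-03  2.53619614e-05  1.65694334e-02]
```

View pics/f1v.png

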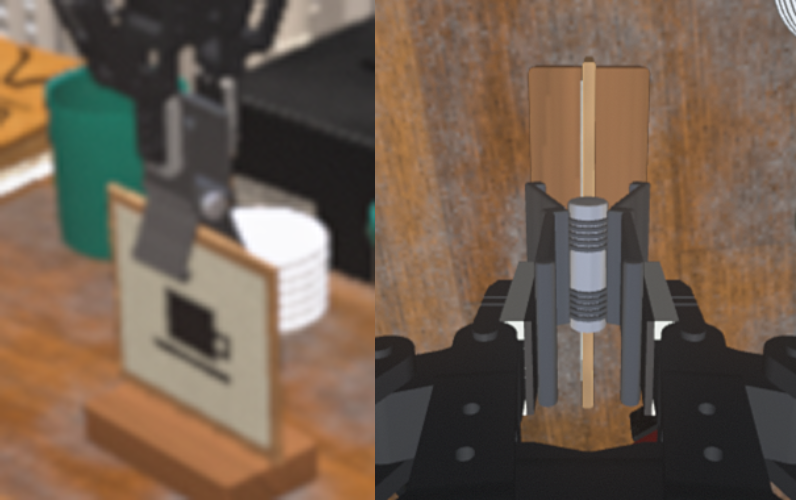

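The final view shows the front jaw hanging clear in front of the picture. The edge is centred between the jaws below the barrel, and the wrist force is about 0. Handing in.

```bash
python3 -c "
from workcell import manip
print(manip.hand_in())"
```

```text
the job is handed in; nothing more can be done
None
```

The job is handed in at about 10 s: the wide clip is held squeezed open over the middle of the menu board's top edge, with the edge about 17 mm below its barrel and no contact force measured at the wrist.

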